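Raise the sampler shield to its mark

TASK

With the fingertips beneath the lip of the clear sliding shield, gently push the shield up until the pointer at the lip's left end is level with the black height clip on the left post, and leave it standing there. Then press the button on the control box fully down and let go, to confirm the new height. Only push: do not move the clip, and leave the bottles, vials and other loose things where they stand.

Things in the scene. Friction and masses are not known exactly. Their poses are not given: they have to be found in the camera images.
- shield: Fixed shield unit: base plate 12 mm thick, 470 mm wide, from 5 mm before the origin to 255 mm behind; two aluminium posts, 30 mm wide, 440 mm apart, 620 mm tall; vial carousel behind. Origin on the table midway between the posts' feet; +x from its front (robot's side) to the carousel, +y to the left post, z up. Posts lean 0.17 rad from vertical, tops towards +x. Turned up to 0.3 rad either way.
- sash (a joint): Travel of the sliding window up the leaning posts, m: 0 fully down, up to 0.19; starts at 0 to 0.04. Clear window in an aluminium frame, 400 mm wide, 258 mm high, some 0.8 kg, counterweighted: it stays where it is left and takes some 2 to 6 N to move either way.
- lip_edge (a point): Middle of the lower front edge of the window's lip: a steel plate 300 mm wide, 14 mm thick, standing out 57 mm from the window's bottom rail towards the robot, square to the window, underside flat and free. Moves with the window. Axes: z along the travel (up, leaning 0.17 rad away), y along the lip to the left, x into the window. About 159 mm above the table when the window is fully down.
- pointer (a point): Tip of the dark steel pointer tab (37 x 17 mm) at the left (+y) end of the window's bottom rail, 200 mm left of its middle, 7 mm above the lip's underside (half the lip's thickness). Moves with the window. Axes as lip_edge.
- mark_tip (a point): Tip of the black height clip (46 mm wide, 28 mm high, with a round steel screw head) clamped on the left post, pointing inward to the pointer. Level with the pointer (same place along the posts) when the window is at the marked height. Axes as lip_edge: z along the travel.
- mark (a joint): Where the clip is clamped along the post, m, as the window travel at which pointer and clip are level; between 0.09 and 0.16. It is not to be moved.
- panel: Fixed control box, grey, 95 x 85 x 45 mm, a small display on top in its +x half and one button in its -x half. Origin at the centre of its underside. It stands to the left or to the right, in front of the shield.
- button_top (a point): Centre of the top of the round white push button (28 mm across, in a black housing) on the control box; it goes straight down. z up. It springs back.
- button (a joint): How far the button is pressed, m: 0 released, 0.006 fully down, which takes 5 N.
- tip_box: Loose grey box with clear lid, 80 x 110 x 57 mm, origin at the centre of its underside; stands to the side opposite the control box. Bystander.
- vial_a: Loose clear glass vial with black cap, 26 mm across, 48 mm tall, in front of the lip, to the left of its middle. Origin at the centre of its underside. Bystander.
- vial_b: Loose amber glass vial with black cap, 26 mm across, 48 mm tall, in front of the lip, to the right of its middle. Origin at the centre of its underside. Bystander.
- beaker: Loose glass beaker, 68 mm across, 85 mm tall, right of the shield. Origin at the centre of its underside. Bystander.
- solvent: Loose glass bottle with blue cap, 86 mm across, 180 mm tall, left of the shield. Origin at the centre of its underside. Bystander.
- wrench: Loose steel wrench, 150 mm long, under 15 mm high, lying across on the table before the lip. Bystander.
- jar: Loose white jar, 60 mm across, 70 mm tall, right of the shield. Origin at the centre of its underside. Bystander.
Mind the look-alikes: they are no part of the job. Leave any red look-alike of the panel alone.

How it is judged:
By the outcome, as a careful person would: the job done as asked, in the order asked, and still so for the second after the job is handed in, with the robot touching nothing.
It also fails if it takes over 46 s, if anything falls off the work surface, if the arm or the gripper's body presses on something with over 40 N, if the wrist force passes 120 N, or if a joint passes its speed limit or range.

ROBOT

A 7-joint arm with a two-finger parallel gripper is mounted at the origin on the work surface. World frame = base frame: x ahead of the robot, y to its left, z up, the work surface at z = 0. Lengths are in mm, angles in rad, forces in N, time in s.
With the tool pointing down it reaches from about 425 to 1025 mm from the base axis. Payload 9.4 kg.
Tool frame: the origin (TCP) lies at the very end of the fingers, on their centre line; the grasp point (between the pads) lies 19 mm behind it; z points along the fingers, y is the line along which they close (so a half turn about z gives the same grasp; the last joint's range is limited). The gripper opens to 85 mm and grips with 20 to 120 N. Pads are 22 mm wide; open, the fingers measure 114 mm over their backs; the gripper's body (76 mm by 85 mm) begins 54 mm behind the grasp point. The pads swing forward as they close: fully open they stand 13 mm farther back than shut.
Start: joints at [1.09, 0.599, -0.003, 1.599, 0.002, 0.943, -0.08], TCP at [284.855, -666.695, 231.275] pointing down, gripper open.
Joint ranges: [-2.57, 2.57], [-0.35, 1.97], [-1.29, 1.29], [0.11, 2.56], [-1.05, 4.19], [0.11, 1.86], [-2.63, 2.63]. Speed limits (rad/s): [2.22, 2.22, 3.01, 3.01, 3.14, 3.14, 3.14].

INTERFACE

Orientations are given as a unit quaternion [x, y, z, w].
In Python, from station import env gives the robot as it stands. The module is installed in compiled form; this text tells all that it offers.
- The arm moves only by the shell command python3 -m pendant 'ROWS' [FORCE]. ROWS is JSON, a list of rows, each a list of 3 entries, a list of its own where there are three numbers: the finger opening in m, from 0 to 0.0854, then the shift along the tool's x, y, z in m, then the turn, a rotation vector about the tool's x, y, z in degrees. A call has exactly 8 rows; each row is the pose to reach, as a shift and turn from the pose commanded when the call began, along the tool's axes at that moment; what a row does not reach only later rows make up. A row lasts 1/8 s, in which the tool goes at most 62.5 mm and 10.7 degrees, less where a joint would pass 70% of its speed; a pose out of reach is approached as far as the arm can. A call with a gripper value outside its range is refused whole. The fingers move at their own pace and stop on an object; FORCE is the grip in N (left out, the last holds). Time passes only in rows, so rows that repeat a pose let the fingers close, or fill a call up. It gives the time, the measured TCP pose, the force, the opening and the grip force at its end, in the units of the state.
- env.read_state(): the state, without advancing time (a new reading comes with each control period).
- env.read_camera(name): name is "side" or "top" or "wrist"; returns the picture (480x640x3 uint8, red, green, blue); there is no depth.
- env.get_calibration(name): a dict with "fx", "fy", "cx", "cy" (pixels), "extrinsics" (4x4, takes a point from camera to world coordinates). Camera axes: x right, y down, z forward; pixel columns grow to the right and rows downward; lengths in mm; the calibration is good to about 2 mm. A picture is of the moment at which its call begins: read the wrist's pose just before it. get_calibration takes no time and is no camera call; for the wrist camera it gives the pose at the moment of the call.
- env.finish_job(): hands the job in; it is judged then, once.
The state is a dict: "time": time; "joints": joint angles; "qd": joint speeds; "tau": joint torques, N m; "tool_pos": TCP position; "tcp_rot": TCP orientation; "wrist_force": force on the tool from outside, world axes, zero at the start; "moment": the same for the moment, N m; "opening": opening from 0.0 (shut) to 1.0 (fully open); "grasp_force": force on a finger pad.
Only numpy, scipy, OpenCV 4.12 (cv2) and the standard library are available. Lean on these libraries where they do the work, as an engineer would, in place of code of your own. Each camera call takes 0.05 s, during which the arm holds its last target. There are 200 camera calls.

## Working session

There is one attempt and no reset: what is moved stays moved. The work goes in short steps, Python scripts to look and compute and a shell command to move; the robot and the scene stay as the last step left them, time stands still between calls to the robot, and variables do not carry over. Pictures are saved under pics/ and viewed, at most 10 in all, crops included, and the job is handed in when it is done.

```bash
mkdir -p pics
python3 - <<'E'
from station import env
import cv2, numpy as np
s=env.read_state(); print({k:np.round(v,3).tolist() for k,v in s.items()})
for n in("side","top"):
    im=env.read_camera(n); cv2.imwrite(f"pics/{n}0.png",im[:,:,::-1])
    c=env.get_calibration(n); print(n,c["fx"],c["fy"],c["cx"],c["cy"],np.round(c["extrinsics"],3).tolist())
E
```

```text
{'time': 0.0, 'joints': [1.09, 0.6, -0.003, 1.6, 0.002, 0.943, -0.08], 'qd': [-0.0, -0.0, 0.001, -0.001, 0.001, 0.001, 0.001], 'tau': [-0.0, -77.646, 1.565, -25.801, 0.012, 0.009, 0.0], 'tool_pos': [284.658, -666.268, 230.401], 'tcp_rot': [0.98, 0.201, -0.0, -0.001], 'wrist_force': [0.057, -0.51, 0.682], 'moment': [0.02, 0.028, 0.035], 'grasp_force': 0.0, 'opening': 0.996}
side 557.6046517852003 557.6046517852003 316.4192816282929 236.93431387563098 [[-0.886, -0.35, 0.304, 169.47], [-0.464, 0.67, -0.58, 724.038], [-0.001, -0.655, -0.756, 1033.494], [0.0, 0.0, 0.0, 1.0]]
top 620.2476210070762 620.2476210070762 311.8237312181418 233.25640652072198 [[-0.064, -0.978, 0.201, 265.805], [-0.998, 0.063, -0.01, 15.54], [-0.003, -0.201, -0.98, 1510.263], [0.0, 0.0, 0.0, 1.0]]
```

View pics/side0.png

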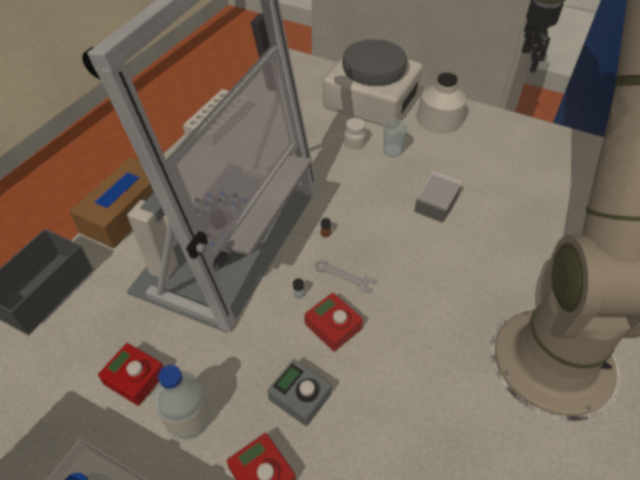

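View pics/top0.png

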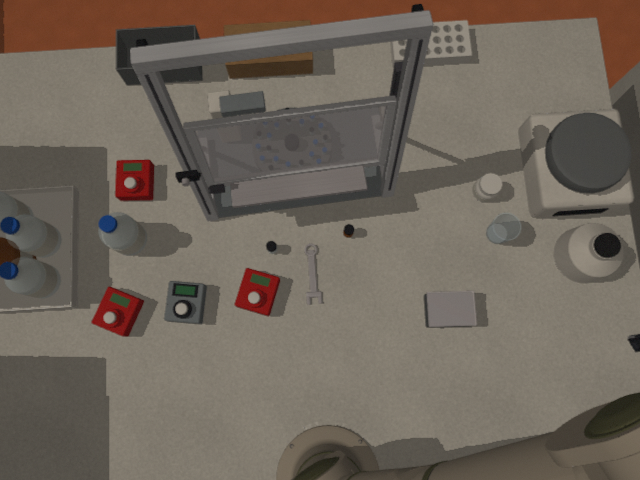

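The side and top views show the shield ahead, its lip at about top (300,187), and the clip at top (187,177) and side (197,244). The grey panel's button is at top (182,309) and side (307,388). I'll enlarge both views.

Run:
```python
import cv2
a=cv2.imread("pics/top0.png")[150:330,150:410]; cv2.imwrite("pics/top0c.png",cv2.resize(a,None,fx=3,fy=3,interpolation=cv2.INTER_CUBIC))
a=cv2.imread("pics/side0.png")[140:340,130:350]; cv2.imwrite("pics/side0c.png",cv2.resize(a,None,fx=3,fy=3,interpolation=cv2.INTER_CUBIC))
```

```text
(no output)
```

View pics/top0c.png

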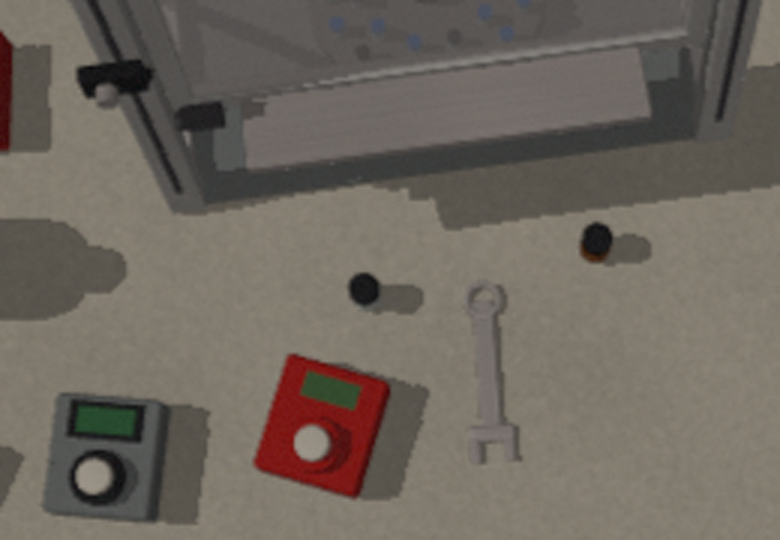

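View pics/side0c.png

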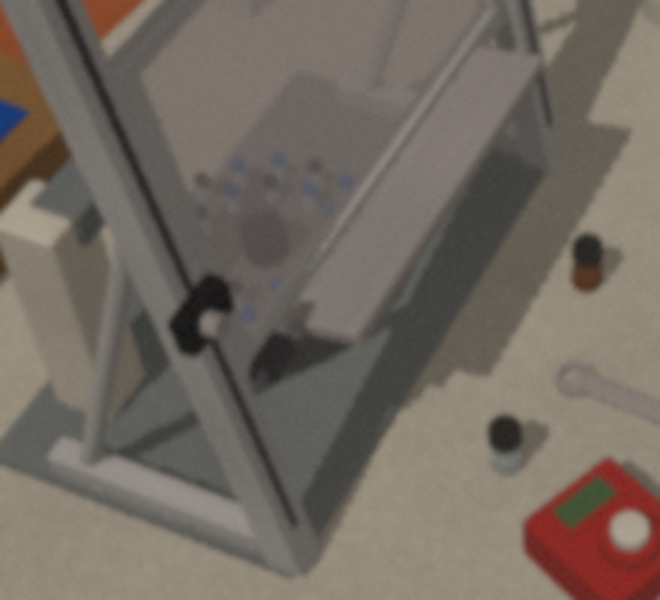

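Enlarged readings, in full-image pixels:

| Feature | Top | Side |
|---|---|---|
| Lip front-top left corner | (231.7,205.5) | (250,250) |
| Lip front-top right corner | (366.5,189) | (311,162) |
| Clip inner end | (200,175) | (206,237) |
| Pointer outer end | (210,189) | (215,264) |
| Button | (182,309) | (307,388) |

```bash
cat > h.py <<'E'
from station import env
import numpy as np, cv2
C={n:env.get_calibration(n) for n in("side","top")}
def ray(n,p,c=None):
    c=c or C[n]; E=np.array(c["extrinsics"]); d=E[:3,:3]@[(p[0]-c["cx"])/c["fx"],(p[1]-c["cy"])/c["fy"],1]
    return E[:3,3],d/np.linalg.norm(d)
def tri(rays):
    A=[];b=[]
    for o,d in rays: P=np.eye(3)-np.outer(d,d);A.append(P);b.append(P@o)
    A=np.vstack(A);b=np.hstack(b);x=np.linalg.lstsq(A,b,rcond=None)[0]
    return x,np.linalg.norm(A@x-b)
def zpl(n,p,z):
    o,d=ray(n,p); return o+d*(z-o[2])/d[2]
def proj(n,X,c=None):
    c=c or C[n]; E=np.array(c["extrinsics"]); q=E[:3,:3].T@(np.asarray(X,float)-E[:3,3]); return [c["fx"]*q[0]/q[2]+c["cx"],c["fy"]*q[1]/q[2]+c["cy"]]
E
python3 - <<'E'
from h import *
P=dict(lipL=((231.7,205.5),(250,250)),lipR=((366.5,189),(311,162)),clip=((200,175),(206,237)),ptr=((210,189),(215,264)),btn=((182,309),(307,388)),
 vialA=((271,246),(298,284)),vialB=((349,230),(325.5,222)))
R={}
for k,(t,s) in P.items():
    x,e=tri([ray("top",t),ray("side",s)]); R[k]=x; print(k,x.round(1),round(e,1))
print("basecornL",zpl("top",(208,221),0),zpl("side",(229,332),0)); print("basecornR",zpl("top",(390,196),0))
d=R["lipL"]-R["lipR"]; print("width",np.linalg.norm(d),"yaw",np.arctan2(-d[0],d[1]))
for p in [(305,244),(314,304)]: print("wrench",zpl("top",p,7))
for p in [(255,290),(236,304),(247,268)]: print("red",zpl("top",p,45))
E
```

```text
lipL [606.3 172.5 197.9] 2.0
lipR [ 629.7 -125.2  181.3] 1.0
clip [658.8 228.  265.3] 1.9
ptr [654.2 222.2 180.6] 1.6
btn [403.7 315.3  57.5] 1.0
vialA [542.3 101.3  39.5] 0.0
vialB [570.  -88.9  42.5] 1.8
basecornL [623.26369557 257.36620633   0.        ] [626.68533628 255.64546877   0.        ]
basecornR [ 658.0703176  -201.73246574    0.        ]
width 299.1482870054196 yaw 0.0781681512062489
wrench [547.98293851  19.22980842   7.        ]
wrench [399.30920316   6.63611902   7.        ]
red [437.91574019 144.13616074  45.        ]
red [407.75852345 190.35669642  45.        ]
red [491.67543407 160.78323635  45.        ]
```

Yaw is about 0.077 rad, the lip underside is at about z=176 mm (sash about 17 mm), and the pointer is about 84 mm below the clip. I'll start towards a spot in front of the lip, closing the fingers on the way.

```bash
python3 -m pendant '[[0,[0.038,-0.045,-0.01],[0,0,2.5]],[0,[0.076,-0.09,-0.02],[0,0,5]],[0,[0.115,-0.135,-0.03],[0,0,7.5]],[0,[0.154,-0.18,-0.04],[0,0,10]],[0,[0.193,-0.225,-0.05],[0,0,12]],[0,[0.232,-0.27,-0.06],[0,0,15]],[0,[0.27,-0.315,-0.07],[0,0,17]],[0,[0.309,-0.36,-0.08],[0,0,19]]]'; python3 -c "
from h import *
s=env.read_state();print(np.round(s['joints'],3),s['tool_pos'],s['tcp_rot'])"
```

```text
time: 1.1
tool_pos: [427.7, -212.3, 311.6]
tcp_rot: [0.999, 0.035, -0.0, 0.0]
wrist_force: [0.5, 0.3, 0.2]
opening: 0.001
grasp_force: 0.0
[ 0.36   0.204 -0.023  2.048  0.006  0.889 -1.165] [ 427.70009183 -212.34934335  311.55136403] [ 9.99370680e-01  3.54716857e-02 -2.21897332e-05  4.65596318e-05]
```

```bash
python3 -m pendant '[[0,[0.017,-0.015,-0.003],[1.3,5,-3.6]],[0,[0.035,-0.03,-0.006],[2.6,10,-7.2]],[0,[0.052,-0.045,-0.009],[4,15,-10.8]],[0,[0.07,-0.06,-0.012],[5.2,20,-14.4]],[0,[0.087,-0.075,-0.015],[6.5,24.5,-18]],[0,[0.105,-0.09,-0.018],[7.9,29,-21.5]],[0,[0.122,-0.105,-0.02],[9.2,34,-25]],[0,[0.14,-0.12,-0.02],[10.5,39,-28.7]]]'
python3 - <<'E'
from h import *
from scipy.spatial.transform import Rotation as R
from scipy.optimize import least_squares
s=env.read_state()
D=[([1.09,.5995,-.003,1.6,.002,.943,-.08],[284.658,-666.268,230.4],[0.98,0.201,0,-.001]),([.36,.204,-.023,2.048,.006,.889,-1.165],[427.7,-212.35,311.55],[.99937,.03547,0,0]),(s['joints'],s['tool_pos'],s['tcp_rot'])]
print(np.round(s['joints'],3),R.from_quat(s['tcp_rot']).as_matrix().round(3))
import itertools
def fk(q,p,sg):
    y0,h,L1,L2,L3,lx,ly,t0,e1,e2=p
    r=R.from_euler('z',y0-q[0]); x=np.array([0,0,h])+r.apply([lx,ly,0])
    r=r*R.from_euler('y',q[1])*R.from_euler('z',sg[0]*q[2]); x=x+r.apply([e1,0,L1])
    r=r*R.from_euler('y',q[3])*R.from_euler('z',sg[1]*q[4]); x=x+r.apply([e2,0,L2])
    r=r*R.from_euler('y',q[5])*R.from_euler('z',sg[2]*q[6]+t0); return x+r.apply([0,0,L3]),r
best=[]
for sg in itertools.product([1,-1],repeat=3):
  for t0 in np.arange(4)*np.pi/2:
    def f(p):
        o=[]
        for q,x,u in D:
            X,r=fk(q,p,sg); o+=list((X-x)/1); o+=list((r.inv()*R.from_quat(u)).as_rotvec()*500)
        return np.r_[o,(p[5]-0)/200,p[8]/200,p[9]/200]
    S=least_squares(f,[0,340,645,446,380,0,0,t0,0,0]); best.append((S.cost,sg,S.x.round(3)))
best.sort(key=lambda b:b[0])
for b in best[:4]: print(b)
E
```

```text
time: 2.1
tool_pos: [558.8, -83.9, 331.5]
tcp_rot: [0.898, 0.276, 0.328, -0.101]
wrist_force: [0.2, 0.1, -0.6]
opening: -0.003
grasp_force: 0.0
[ 0.769  0.253 -0.506  2.183 -1.02   0.484  0.196] [[ 0.633  0.562  0.533]
 [ 0.43  -0.827  0.362]
 [ 0.644  0.001 -0.765]]
(np.float64(0.34897348058500943), (-1, -1, -1), array([-0.00000e+00,  2.91017e+02,  6.50077e+02,  4.28559e+02,
        3.66348e+02, -5.68400e+00, -5.71700e+01,  1.57100e+00,
       -2.53000e-01, -2.58500e+01]))
(np.float64(0.3489734805850688), (-1, -1, -1), array([-0.00000e+00,  2.91017e+02,  6.50077e+02,  4.28559e+02,
        3.66348e+02, -5.68400e+00, -5.71700e+01,  1.57100e+00,
       -2.53000e-01, -2.58500e+01]))
(np.float64(0.34897348058520683), (-1, -1, -1), array([-0.00000e+00,  2.91017e+02,  6.50077e+02,  4.28559e+02,
        3.66348e+02, -5.68400e+00, -5.71700e+01,  1.57100e+00,
       -2.53000e-01, -2.58500e+01]))
(np.float64(0.3489734805852112), (-1, -1, -1), array([-0.00000e+00,  2.91017e+02,  6.50077e+02,  4.28559e+02,
        3.66348e+02, -5.68400e+00, -5.71700e+01,  7.85400e+00,
       -2.53000e-01, -2.58500e+01]))
```

```bash
cat > kin.py <<'E'
import numpy as np
from scipy.spatial.transform import Rotation as R
from scipy.optimize import least_squares
P=[0,291.017,650.077,428.559,366.348,-5.684,-57.17,np.pi/2,-.253,-25.85]
LO=np.array([-2.57,-.35,-1.29,.11,-1.05,.11,-2.63])+.03;HI=np.array([2.57,1.97,1.29,2.56,4.19,1.86,2.63])-.03
def fk(q,p=P,full=False):
    y0,h,L1,L2,L3,lx,ly,t0,e1,e2=p
    r=R.from_euler('z',y0-q[0]); x=np.array([0,0,h])+r.apply([lx,ly,0])
    r=r*R.from_euler('y',q[1])*R.from_euler('z',-q[2]); x=x+r.apply([e1,0,L1]); el=x
    r=r*R.from_euler('y',q[3])*R.from_euler('z',-q[4]); x=x+r.apply([e2,0,L2]); w=x
    r=r*R.from_euler('y',q[5])*R.from_euler('z',-q[6]+t0); X=x+r.apply([0,0,L3])
    return (X,r,el,w) if full else (X,r)
def Rt(yaw,pitch):
    z=np.array([np.cos(pitch)*np.cos(yaw),np.cos(pitch)*np.sin(yaw),np.sin(pitch)]); y=np.array([np.sin(yaw),-np.cos(yaw),0]); return R.from_matrix(np.c_[np.cross(y,z),y,z])
def ik(x,r,q0,w=.002):
    def f(q):
        X,rr=fk(q); return np.r_[(X-x)/10,(rr.inv()*r).as_rotvec()*30,w*(q-q0)]
    S=least_squares(f,np.clip(q0,LO+1e-3,HI-1e-3),bounds=(LO,HI)); X,rr=fk(S.x)
    return S.x,np.linalg.norm(X-x),np.degrees((rr.inv()*r).magnitude())
E
python3 - <<'E'
from kin import *
rng=np.random.default_rng(0)
for yaw in [.08,-.4,-.7,-1.0,.5,.8]:
  for pit in [-.17,0,.2]:
    res=[]
    for i in range(12):
        q,e,a=ik(np.array([645,22,160.]),Rt(yaw,pit),rng.uniform(LO,HI))
        if e<1 and a<.5:
            q2,e2,a2=ik(np.array([660,22,255.]),Rt(yaw,pit),q)
            if e2<1 and a2<.5: res.append((min((q-LO).min(),(HI-q).min(),(q2-LO).min(),(HI-q2).min()),q.round(2),q2.round(2),fk(q,full=True)[3].round(0)))
    res.sort(key=lambda t:-t[0]); print(yaw,pit,len(res),res[0] if res else '')
E
```

```text
0.08 -0.17 0 
0.08 0 0 
0.08 0.2 0 
-0.4 -0.17 0 
-0.4 0 0 
-0.4 0.2 7 (np.float64(1.6634762012301962e-08), array([-0.96,  1.49,  0.53,  2.49,  1.98,  1.55,  0.64]), array([-0.75,  1.19,  0.3 ,  2.53,  2.05,  1.81,  0.93]), array([314., 162.,  87.]))
-0.7 -0.17 6 (np.float64(0.17671250789091886), array([-0.71,  1.  ,  0.05,  2.35,  1.8 ,  1.4 ,  1.35]), array([-0.7 ,  0.8 ,  0.07,  2.34,  1.79,  1.35,  1.57]), array([369., 255., 222.]))
-0.7 0 4 (np.float64(0.17882139005821118), array([-0.81,  1.14,  0.18,  2.34,  1.75,  1.47,  1.22]), array([-0.8 ,  0.93,  0.21,  2.35,  1.78,  1.43,  1.41]), array([365., 258., 160.]))
-0.7 0.2 7 (np.float64(0.20406190179187433), array([-0.82,  1.28,  0.2 ,  2.28,  1.67,  1.62,  1.13]), array([-0.81,  1.09,  0.24,  2.33,  1.73,  1.61,  1.27]), array([370., 253.,  87.]))
-1.0 -0.17 6 (np.float64(0.3897404193564036), array([-0.82,  0.99,  0.21,  2.14,  1.42,  1.23,  1.62]), array([-0.82,  0.82,  0.23,  2.12,  1.41,  1.26,  1.81]), array([450., 326., 222.]))
-1.0 0 7 (np.float64(0.38538782096446544), array([-0.99,  1.14,  0.46,  2.14,  1.37,  1.15,  1.5
[... 543 characters left out ...]
.42,  3.79,  1.18,  2.6 ]), array([ 0.88,  1.25, -1.05,  2.43,  3.65,  1.11,  2.48]), array([ 323., -154.,  160.]))
0.5 0.2 5 (np.float64(0.06482446789024277), array([ 0.82,  1.54, -0.81,  2.36,  4.09,  1.35,  2.54]), array([ 0.82,  1.36, -0.92,  2.41,  3.93,  1.33,  2.45]), array([ 330., -150.,   87.]))
0.8 -0.17 6 (np.float64(2.679070654210136e-08), array([ 0.95,  1.19, -0.89,  2.25,  4.16,  0.68,  2.04]), array([ 1.01,  1.06, -1.05,  2.22,  4.16,  0.56,  1.86]), array([ 393., -237.,  222.]))
0.8 0 9 (np.float64(2.3847970709311994e-08), array([ 1.12,  1.52, -1.17,  2.2 ,  4.16,  0.46,  2.27]), array([ 1.11,  1.35, -1.26,  2.21,  4.09,  0.46,  2.15]), array([ 390., -241.,  160.]))
0.8 0.2 0
```

```bash
cat > plan.py <<'E'
from kin import *
def plan(q,x,r,way,n=8):
    "way: list of (pos,yaw,pitch); prints the call's final row in tool axes and the predicted joints"
    for pos,yaw,pit in way:
        pos=np.array(pos,float); rt=Rt(yaw,pit); sh=r.inv().apply(pos-x); rv=(r.inv()*rt).as_rotvec()
        print("->",pos,yaw,pit,"shift",(sh/1000).round(3),"turn",np.degrees(rv).round(1),"|turn|",np.degrees(np.linalg.norm(rv)).round(0),"dist",np.linalg.norm(sh).round(0))
        mx=0;em=0
        for i in range(1,n*2+1):
            a=i/(n*2); qn,e,an=ik(x+a*(pos-x),r*R.from_rotvec(a*rv),q); mx=max(mx,abs(qn-q).max()*16);em=max(em,e,an); q=qn
        print("   q",q.round(2),"err",round(em,2),"maxspeed",round(mx,2),"wrist",fk(q,full=True)[3].round(0)); x=pos;r=rt
    return q
E
python3 - <<'E'
from plan import *; from station import env
s=env.read_state(); q=np.array(s['joints'])
for yaw in(-.6,-.7):
  plan(q,s['tool_pos'],R.from_quat(s['tcp_rot']),[((570,0,330),yaw,-1.1),((580,20,220),yaw,-.5),((585,20,145),yaw,0),((632,23,145),yaw,0),((632,23,165),yaw,0),((648,23,260),yaw,0)])
E
```

```text
-> [570.   0. 330.] -0.6 -1.1 shift [ 0.042 -0.063  0.037] turn [-37.9 -11.5  57.3] |turn| 70.0 dist 85.0
   q [-1.15  0.19  1.02  2.22  0.33  0.49 -2.6 ] err 0.0 maxspeed 6.01 wrist [433.  94. 656.]
-> [580.  20. 220.] -0.6 -0.5 shift [-0.053 -0.022  0.097] turn [ 0.  34.4  0. ] |turn| 34.0 dist 112.0
   q [-1.37  0.87  1.26  2.34 -0.07  0.14 -2.6 ] err 38.32 maxspeed 1.87 wrist [430. 261. 455.]
-> [585.  20. 145.] -0.6 0 shift [-0.064 -0.003  0.04 ] turn [ 0.  28.6  0. ] |turn| 29.0 dist 75.0
   q [-1.7   1.94  1.26  2.39 -1.02  0.14 -2.59] err 93.73 maxspeed 5.31 wrist [312. 334.  99.]
-> [632.  23. 145.] -0.6 0 shift [-0.    -0.029  0.037] turn [0. 0. 0.] |turn| 0.0 dist 47.0
   q [-1.65  1.94  1.26  2.33 -1.01  0.14 -2.6 ] err 89.72 maxspeed 0.11 wrist [345. 333.  88.]
-> [632.  23. 165.] -0.6 0 shift [ 0.02  0.   -0.  ] turn [0. 0. 0.] |turn| 0.0 dist 20.0
   q [-1.66  1.94  1.26  2.35 -1.01  0.14 -2.6 ] err 105.18 maxspeed 0.02 wrist [336. 333.  91.]
-> [648.  23. 260.] -0.6 0 shift [ 0.095 -0.009  0.013] turn [0. 0. 0.] |turn| 0.0 dist 96.0
   q [-1.71  1.94  1.26  2.4  -1.  
[... 519 characters left out ...]
urn [ 0.  28.6 -0. ] |turn| 29.0 dist 75.0
   q [-1.68  1.94  1.26  2.39 -1.02  0.14 -2.59] err 85.08 maxspeed 3.8 wrist [319. 327.  99.]
-> [632.  23. 145.] -0.7 0 shift [ 0.    -0.033  0.034] turn [0. 0. 0.] |turn| 0.0 dist 47.0
   q [-1.63  1.94  1.26  2.33 -1.01  0.14 -2.6 ] err 85.41 maxspeed 0.13 wrist [350. 327.  88.]
-> [632.  23. 165.] -0.7 0 shift [0.02 0.   0.  ] turn [0. 0. 0.] |turn| 0.0 dist 20.0
   q [-1.64  1.94  1.26  2.35 -1.01  0.14 -2.6 ] err 101.46 maxspeed 0.02 wrist [342. 327.  91.]
-> [648.  23. 260.] -0.7 0 shift [ 0.095 -0.01   0.012] turn [0. 0. 0.] |turn| 0.0 dist 96.0
   q [-1.69  1.94  1.26  2.4  -0.99  0.14 -2.6 ] err 188.03 maxspeed 0.06 wrist [313. 326. 101.]
```

Run:
```python
from plan import *; from station import env
s=env.read_state(); q0=np.array(s['joints'])
for yaw in(-.6,-.65,-.7):
  B=None;rng=np.random.default_rng(1)
  for i in range(30):
    q,e,a=ik(np.array([585,20,145.]),Rt(yaw,0),rng.uniform(LO,HI))
    if e>1 or a>.5: continue
    q2,e2,a2=ik(np.array([632,23,165.]),Rt(yaw,0),q);q3,e3,a3=ik(np.array([648,23,260.]),Rt(yaw,0),q2)
    m=min(min((k-LO).min(),(HI-k).min()) for k in(q,q2,q3))
    if max(e2,a2,e3,a3)<1 and (B is None or m>B[0]): B=(m,q,q2,q3)
  if B is None: print(yaw,"none");continue
  print(yaw,B[0],B[1].round(2),B[2].round(2),B[3].round(2))
  r0=R.from_quat(s['tcp_rot']); x0=np.array(s['tool_pos'])
  for t in np.arange(0,1.01,.125):
    X,r,el,w=fk(q0+t*(B[1]-q0),full=True); z=r.as_matrix()[:,2]
    print(t,X.round(0),"yaw",np.arctan2(z[1],z[0]).round(2),"pit",np.arcsin(z[2]).round(2),"x_t",r.as_matrix()[:,0].round(2),"w",w.round(0))
```

```text
-0.6 0.032663385263241196 [-0.72  1.26 -0.06  2.5   1.73  1.75  0.98] [-0.68  1.16 -0.01  2.42  1.83  1.7   1.15] [-0.66  0.94 -0.    2.43  1.87  1.64  1.35]
0.0 [559. -84. 332.] yaw 0.6 pit -0.87 x_t [0.63 0.43 0.64] w [ 364. -216.  612.]
0.125 [464.   8. 236.] yaw 1.33 pit -1.02 x_t [0.38 0.77 0.51] w [ 418. -177.  549.]
0.25 [338.  34. 171.] yaw 2.24 pit -1.02 x_t [-0.02  0.9   0.44] w [ 458. -118.  482.]
0.375 [233. -11. 143.] yaw 3.0 pit -0.83 x_t [-0.42  0.78  0.47] w [478. -46. 414.]
0.5 [ 196. -100.  148.] yaw -2.7 pit -0.58 x_t [-0.65  0.48  0.59] w [473.  31. 348.]
0.625 [ 245. -180.  170.] yaw -2.19 pit -0.32 x_t [-0.65  0.16  0.74] w [446. 103. 286.]
0.75 [ 361. -200.  187.] yaw -1.68 pit -0.12 x_t [-0.47 -0.06  0.88] w [401. 162. 230.]
0.875 [ 495. -130.  181.] yaw -1.14 pit -0.01 x_t [-0.21 -0.1   0.97] w [343. 203. 183.]
1.0 [585.  20. 145.] yaw -0.6 pit -0.0 x_t [ 0. -0.  1.] w [283. 227. 145.]
-0.65 0.06876771859923192 [-0.74  1.23 -0.04  2.46  1.69  1.69  1.03] [-0.7   1.15 -0.    2.39  1.78  1.66  1.19] [-0.68  0.93  0.01  2.4   1.81  1.61  1.39]
0.0 [559. -84. 332
[... 962 characters left out ...]
[ 364. -216.  612.]
0.125 [474.   6. 241.] yaw 1.28 pit -1.02 x_t [0.37 0.77 0.52] w [ 420. -177.  554.]
0.25 [361.  37. 175.] yaw 2.16 pit -1.04 x_t [-0.04  0.89  0.45] w [ 463. -117.  491.]
0.375 [263.   1. 140.] yaw 2.94 pit -0.9 x_t [-0.45  0.76  0.47] w [487. -43. 426.]
0.5 [222. -77. 136.] yaw -2.74 pit -0.66 x_t [-0.68  0.45  0.57] w [488.  36. 362.]
0.625 [ 260. -152.  150.] yaw -2.23 pit -0.42 x_t [-0.68  0.12  0.73] w [466. 112. 299.]
0.75 [ 363. -176.  167.] yaw -1.74 pit -0.2 x_t [-0.48 -0.1   0.87] w [423. 177. 241.]
0.875 [ 490. -119.  168.] yaw -1.23 pit -0.06 x_t [-0.21 -0.13  0.97] w [367. 226. 189.]
1.0 [585.  20. 145.] yaw -0.7 pit -0.0 x_t [ 0. -0.  1.] w [305. 256. 145.]
```

Run:
```python
from plan import *
qT=np.array([-.74,1.23,-.04,2.46,1.69,1.69,1.03])
for roll,q7 in((0,1.03),(np.pi,1.03-np.pi)):
  for y1,W in((-.9,(470,300,420)),(-1.3,(480,250,450)),(-.65,(400,330,480)),(-.3,(400,330,480))):
    q=qT.copy();q[6]=q7; w0=np.array([293,242,145.]);em=0;out=[];sp=0
    for i in range(1,41):
        t=i/40; w=w0+t*(np.array(W)-w0); rr=Rt(-.65+t*(y1+.65),-1.45*t)*R.from_euler('z',roll)
        x=w+rr.apply([0,0,366.35]); qn,e,a=ik(x,rr,q); em=max(em,e,a); sp=max(sp,abs(qn-q).max()); q=qn
        if i%10==0: out.append((x.round(0),q.round(2)))
    print("roll",roll,y1,W,"err",round(em,2),"step",round(sp,3))
    for o in out: print("   ",*o)
```

```text
roll 0 -0.9 (470, 300, 420) err 0.0 step 0.042
    [596.  33.  84.] [-0.61  1.05 -0.17  2.39  1.78  1.41  1.3 ]
    [577.  79.  40.] [-0.48  0.9  -0.3   2.29  1.69  1.08  1.56]
    [540. 159.  27.] [-0.36  0.81 -0.45  2.19  1.41  0.82  1.87]
    [497. 265.  56.] [-0.19  0.78 -0.7   2.06  1.01  0.72  2.21]
roll 0 -1.3 (480, 250, 450) err 0.0 step 0.037
    [575.  -5.  91.] [-0.58  1.04 -0.17  2.41  1.71  1.39  1.28]
    [540.  19.  55.] [-0.43  0.87 -0.31  2.33  1.56  1.08  1.52]
    [505.  93.  49.] [-0.28  0.76 -0.47  2.22  1.25  0.84  1.78]
    [492. 207.  86.] [-0.1   0.71 -0.7   2.09  0.88  0.74  1.99]
roll 0 -0.65 (400, 330, 480) err 0.0 step 0.049
    [592.  57.  99.] [-0.65  1.02 -0.18  2.41  1.79  1.42  1.31]
    [565. 120.  70.] [-0.54  0.85 -0.33  2.33  1.71  1.09  1.6 ]
    [509. 205.  72.] [-0.43  0.71 -0.49  2.23  1.4   0.81  1.97]
    [435. 303. 116.] [-0.25  0.67 -0.77  2.11  0.92  0.75  2.39]
roll 0 -0.3 (400, 330, 480) err 0.0 step 0.146
    [610.  81.  99.] [-0.66  1.02 -0.17  2.41  1.87  1.43  1.33]
    [590. 161.  70.] [-0.56  0.84 -0.3   2.33  1.85  1.06  1.65]
 
[... 721 characters left out ...]
07.  86.] [-0.1   0.71 -0.7   2.09  0.88  0.74 -1.15]
roll 3.141592653589793 -0.65 (400, 330, 480) err 0.0 step 0.049
    [592.  57.  99.] [-0.65  1.02 -0.18  2.41  1.79  1.42 -1.83]
    [565. 120.  70.] [-0.54  0.85 -0.33  2.33  1.71  1.09 -1.54]
    [509. 205.  72.] [-0.43  0.71 -0.49  2.23  1.4   0.81 -1.17]
    [435. 303. 116.] [-0.25  0.67 -0.77  2.11  0.92  0.75 -0.75]
roll 3.141592653589793 -0.3 (400, 330, 480) err 0.0 step 0.068
    [610.  81.  99.] [-0.66  1.02 -0.17  2.41  1.87  1.43 -1.81]
    [590. 161.  70.] [-0.56  0.84 -0.3   2.33  1.85  1.06 -1.49]
    [531. 244.  72.] [-0.47  0.7  -0.42  2.23  1.54  0.71 -1.04]
    [442. 317. 116.] [-0.27  0.66 -0.74  2.11  0.93  0.69 -0.4 ]
```

```bash
sed -i 's/rt=Rt(yaw,pit)/rt=Rt(yaw,pit)*R.from_euler("z",np.pi)/' plan.py
python3 - <<'E'
from plan import *; from station import env
s=env.read_state(); q=np.array(s['joints'])
a=(s['tool_pos'],R.from_quat(s['tcp_rot']))
for y in (-.65,-.6):
  plan(q,*a,[((480,60,330),-2,-1.4),((480,150,270),-1.3,-1.2),((500,100,200),-1.2,-.7),((550,20,160),-1.0,-.3),((585,20,145),y,0),((632,23,145),y,0),((632,23,165),y,0),((648,23,260),y,0)]);print()
E
```

```text
-> [480.  60. 330.] -2 -1.4 shift [ 0.011 -0.163  0.011] turn [  8.4 -48.6 -31.1] |turn| 58.0 dist 164.0
   q [-0.09  0.28 -0.31  1.92  0.23  1.09 -0.93] err 0.0 maxspeed 1.92 wrist [506. 117. 691.]
-> [480. 150. 270.] -1.3 -1.2 shift [ 0.091 -0.037  0.045] turn [-10.7 -11.  -38.7] |turn| 42.0 dist 108.0
   q [-0.33  0.39 -0.42  2.    0.57  1.04 -0.82] err 0.0 maxspeed 0.35 wrist [444. 278. 611.]
-> [500. 100. 200.] -1.2 -0.7 shift [-0.025  0.006  0.085] turn [ -3.4 -28.6  -4.7] |turn| 29.0 dist 88.0
   q [-0.63  0.63 -0.26  2.13  0.97  1.2  -1.26] err 0.0 maxspeed 0.49 wrist [398. 361. 436.]
-> [550.  20. 160.] -1.0 -0.3 shift [-0.029  0.018  0.097] turn [-10.1 -22.8  -5.5] |turn| 26.0 dist 102.0
   q [-0.73  0.9  -0.09  2.31  1.38  1.32 -1.65] err 0.0 maxspeed 0.43 wrist [361. 315. 268.]
-> [585.  20. 145.] -0.65 0 shift [0.009 0.029 0.022] turn [-19.9 -17.   -3. ] |turn| 26.0 dist 38.0
   q [-0.81  1.23  0.05  2.47  1.71  1.6  -2.13] err 0.0 maxspeed 0.48 wrist [293. 242. 145.]
-> [632.  23. 145.] -0.65 0 shift [-0.     0.031  0.036] turn [0. 0. 0.] |turn| 0.0 dist 47.0
   q [-0.7
[... 1310 characters left out ...]
] turn [-22.7 -17.   -3.4] |turn| 29.0 dist 38.0
   q [-0.8   1.26  0.05  2.51  1.75  1.64 -2.19] err 0.0 maxspeed 0.55 wrist [283. 227. 145.]
-> [632.  23. 145.] -0.6 0 shift [-0.     0.029  0.037] turn [0. 0. 0.] |turn| 0.0 dist 47.0
   q [-0.75  1.21  0.09  2.42  1.83  1.61 -2.06] err 0.0 maxspeed 0.14 wrist [330. 230. 145.]
-> [632.  23. 165.] -0.6 0 shift [-0.02 -0.    0.  ] turn [0. 0. 0.] |turn| 0.0 dist 20.0
   q [-0.76  1.16  0.1   2.43  1.84  1.6  -2.03] err 0.0 maxspeed 0.04 wrist [330. 230. 165.]
-> [648.  23. 260.] -0.6 0 shift [-0.095  0.009  0.013] turn [0. 0. 0.] |turn| 0.0 dist 96.0
   q [-0.75  0.94  0.12  2.44  1.88  1.55 -1.83] err 0.0 maxspeed 0.23 wrist [346. 230. 260.]
```

Excellent, a continuous path exists. First two segments:

```bash
python3 -m pendant '[[0,[0.002,-0.02,0.001],[1,-6,-4]],[0,[0.003,-0.04,0.003],[2,-12,-8]],[0,[0.004,-0.06,0.004],[3.1,-18,-12]],[0,[0.005,-0.08,0.005],[4.2,-24,-15.5]],[0,[0.007,-0.1,0.007],[5.2,-30,-19]],[0,[0.008,-0.12,0.008],[6.3,-36.5,-23]],[0,[0.01,-0.14,0.01],[7.3,-42.5,-27]],[0,[0.011,-0.163,0.011],[8.4,-48.6,-31.1]]]'
python3 - <<'E'
from plan import *; from station import env
s=env.read_state(); q=np.array(s['joints']); print(q.round(2))
a=(s['tool_pos'],R.from_quat(s['tcp_rot']))
plan(q,*a,[((480,150,270),-1.3,-1.1),((510,80,190),-1.2,-.5),((585,20,145),-.65,0)])
E
```

```text
time: 3.1
tool_pos: [479.8, 59.6, 330.2]
tcp_rot: [0.838, 0.538, -0.075, 0.047]
wrist_force: [0.3, 0.6, -0.5]
opening: -0.001
grasp_force: 0.0
[-0.09  0.26 -0.3   1.94  0.22  1.09 -0.93]
-> [480. 150. 270.] -1.3 -1.1 shift [ 0.092 -0.037  0.045] turn [-12.9 -16.2 -38.1] |turn| 43.0 dist 109.0
   q [-0.41  0.41 -0.39  2.    0.63  1.11 -0.91] err 0.0 maxspeed 0.49 wrist [436. 310. 596.]
-> [510.  80. 190.] -1.2 -0.5 shift [-0.031  0.01   0.106] turn [ -4.1 -34.3  -4.2] |turn| 35.0 dist 110.0
   q [-0.7   0.74 -0.19  2.15  1.04  1.31 -1.39] err 0.0 maxspeed 0.53 wrist [394. 380. 366.]
-> [585.  20. 145.] -0.65 0 shift [-0.     0.048  0.095] turn [-30.8 -27.9  -7.9] |turn| 42.0 dist 106.0
   q [-0.8   1.23  0.04  2.47  1.7   1.61 -2.13] err 0.0 maxspeed 0.81 wrist [293. 242. 145.]
```

```bash
python3 -m pendant '[[0,[0.011,-0.005,0.006],[-1.6,-2,-4.8]],[0,[0.023,-0.009,0.011],[-3.2,-4,-9.5]],[0,[0.034,-0.014,0.017],[-4.8,-6,-14.3]],[0,[0.046,-0.018,0.022],[-6.4,-8,-19]],[0,[0.057,-0.023,0.028],[-8,-10,-23.8]],[0,[0.069,-0.028,0.034],[-9.7,-12,-28.5]],[0,[0.08,-0.032,0.04],[-11.3,-14,-33.3]],[0,[0.092,-0.037,0.045],[-12.9,-16.2,-38.1]]]'; python3 -m pendant '[[0,[-0.004,0.001,0.013],[-0.5,-4.3,-0.5]],[0,[-0.008,0.002,0.026],[-1,-8.6,-1]],[0,[-0.012,0.004,0.04],[-1.5,-13,-1.6]],[0,[-0.016,0.005,0.053],[-2,-17,-2.1]],[0,[-0.02,0.006,0.066],[-2.6,-21.5,-2.6]],[0,[-0.023,0.007,0.08],[-3,-25.7,-3.1]],[0,[-0.027,0.009,0.093],[-3.6,-30,-3.7]],[0,[-0.031,0.01,0.106],[-4.1,-34.3,-4.2]]]'
python3 - <<'E'
from plan import *; from station import env
s=env.read_state(); q=np.array(s['joints']); print(q.round(2))
a=(s['tool_pos'],R.from_quat(s['tcp_rot']))
plan(q,*a,[((580,20,145),-.65,0),((632,23,145),-.65,0),])
E
```

```text
time: 4.1
tool_pos: [480.8, 150.2, 269.6]
tcp_rot: [0.589, 0.774, -0.14, 0.186]
wrist_force: [0.1, 0.4, -0.1]
opening: 0.001
grasp_force: 0.0
time: 5.1
tool_pos: [511.0, 80.0, 188.9]
tcp_rot: [0.487, 0.71, -0.287, 0.421]
wrist_force: [-0.5, -0.8, 0.5]
opening: -0.005
grasp_force: 0.0
[-0.66  0.72 -0.22  2.17  1.07  1.32 -1.39]
-> [580.  20. 145.] -0.65 0 shift [-0.     0.042  0.092] turn [-30.8 -28.   -8.1] |turn| 42.0 dist 101.0
   q [-0.79  1.24  0.01  2.47  1.69  1.63 -2.14] err 0.0 maxspeed 0.81 wrist [288. 242. 145.]
-> [632.  23. 145.] -0.65 0 shift [-0.     0.034  0.04 ] turn [0. 0. 0.] |turn| 0.0 dist 52.0
   q [-0.74  1.19  0.06  2.38  1.78  1.61 -2.  ] err 0.0 maxspeed 0.15 wrist [340. 245. 145.]
```

```bash
python3 -m pendant '[[0,[0,0.005,0.012],[-3.8,-3.5,-1]],[0,[0,0.01,0.023],[-7.7,-7,-2]],[0,[0,0.016,0.035],[-11.5,-10.5,-3]],[0,[0,0.021,0.046],[-15.4,-14,-4]],[0,[0,0.026,0.058],[-19.2,-17.5,-5]],[0,[0,0.031,0.069],[-23,-21,-6]],[0,[0,0.037,0.08],[-27,-24.5,-7]],[0,[0,0.042,0.092],[-30.8,-28,-8.1]]]'
python3 - <<'E'
from plan import *; from h import *
s=env.read_state(); print(np.round(s['joints'],2))
a=np.hstack([cv2.resize(env.read_camera("top")[150:350,150:400],None,fx=2,fy=2,interpolation=cv2.INTER_CUBIC)[:,:,::-1],cv2.resize(env.read_camera("side")[160:360,180:330],None,fx=2,fy=2,interpolation=cv2.INTER_CUBIC)[:,:,::-1]]); cv2.imwrite("pics/pre.png",a)
E
```

```text
time: 6.1
tool_pos: [579.6, 20.7, 144.5]
tcp_rot: [0.225, 0.67, -0.225, 0.67]
wrist_force: [0.2, -0.1, -0.2]
opening: -0.005
grasp_force: 0.0
[-0.75  1.18  0.01  2.47  1.73  1.65 -2.08]
```

View pics/pre.png

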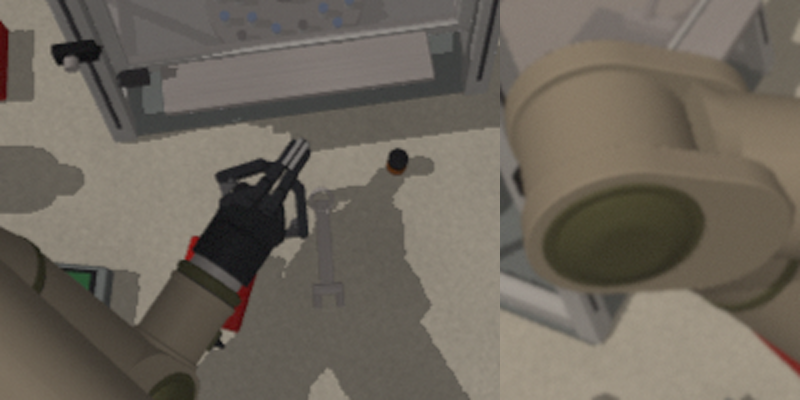

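The fingers are in front of the lip, pointing right, with their tip near crop (300,148). The vials and wrench are clear. Next I go in beneath the lip, then rise slowly to contact.

```bash
python3 -m pendant '[[0,[0,0.006,0.007],[0,0,0]],[0,[0,0.012,0.014],[0,0,0]],[0,[0,0.018,0.021],[0,0,0]],[0,[0,0.024,0.028],[0,0,0]],[0,[0,0.029,0.034],[0,0,0]],[0,[0,0.034,0.04],[0,0,0]],[0,[-0.002,0.034,0.04],[0,0,0]],[0,[-0.005,0.034,0.04],[0,0,0]]]' && python3 -m pendant '[[0,[-0.001,0,0],[0,0,0]],[0,[-0.002,0,0],[0,0,0]],[0,[-0.003,0,0],[0,0,0]],[0,[-0.004,0,0],[0,0,0]],[0,[-0.005,0,0],[0,0,0]],[0,[-0.006,0,0],[0,0,0]],[0,[-0.007,0,0],[0,0,0]],[0,[-0.008,0,0],[0,0,0]]]'
```

```text
time: 7.2
tool_pos: [631.4, 22.9, 150.2]
tcp_rot: [0.226, 0.67, -0.226, 0.67]
wrist_force: [-0.5, 0.5, -0.2]
opening: 0.006
grasp_force: 0.0
time: 8.2
tool_pos: [631.6, 23.0, 158.2]
tcp_rot: [0.226, 0.67, -0.226, 0.67]
wrist_force: [0.4, 0.6, -0.1]
opening: 0.002
grasp_force: 0.0
```

```bash
python3 -m pendant '[[0,[-0.0015,0,0],[0,0,0]],[0,[-0.003,0,0],[0,0,0]],[0,[-0.0045,0,0],[0,0,0]],[0,[-0.006,0,0],[0,0,0]],[0,[-0.007,0,0],[0,0,0]],[0,[-0.008,0,0],[0,0,0]],[0,[-0.009,0,0],[0,0,0]],[0,[-0.01,0,0],[0,0,0]]]'
```

```text
time: 9.2
tool_pos: [631.6, 22.9, 168.1]
tcp_rot: [0.226, 0.67, -0.226, 0.67]
wrist_force: [0.0, -0.2, -1.1]
opening: -0.002
grasp_force: 0.5
```

```bash
python3 -m pendant '[[0,[-0.001,0,0],[0,0,0]],[0,[-0.002,0,0],[0,0,0]],[0,[-0.003,0,0],[0,0,0]],[0,[-0.004,0,0],[0,0,0]],[0,[-0.005,0.001,0.001],[0,0,0]],[0,[-0.006,0.001,0.001],[0,0,0]],[0,[-0.007,0.001,0.001],[0,0,0]],[0,[-0.008,0.001,0.001],[0,0,0]]]'
```

```text
time: 10.2
tool_pos: [633.1, 23.1, 176.2]
tcp_rot: [0.226, 0.67, -0.226, 0.67]
wrist_force: [0.1, -0.2, -4.3]
opening: -0.001
grasp_force: 2.2
```

```bash
python3 -m pendant '[[0,[-0.005,0.001,0.001],[0,0,0]],[0,[-0.013,0.0015,0.0017],[0,0,0]],[0,[-0.022,0.0025,0.0028],[0,0,0]],[0,[-0.031,0.0035,0.004],[0,0,0]],[0,[-0.039,0.0044,0.005],[0,0,0]],[0,[-0.046,0.005,0.0058],[0,0,0]],[0,[-0.051,0.0058,0.0065],[0,0,0]],[0,[-0.054,0.0062,0.007],[0,0,0]]]'
python3 - <<'E'
from plan import *; from h import *
s=env.read_state(); print(np.round(s['joints'],2))
for n in("top","side","wrist"):
    a=env.read_camera(n)[:,:,::-1]; cv2.imwrite(f"pics/m_{n}.png",a)
t=cv2.imread("pics/m_top.png")[140:220,170:300]; w=cv2.imread("pics/m_wrist.png"); sd=cv2.imread("pics/m_side.png")
c=np.zeros((600,800,3),np.uint8); c[:320,:520]=cv2.resize(t,(520,320),interpolation=cv2.INTER_CUBIC); c[320:560,:320]=cv2.resize(w,(320,240)); c[320:560,400:720]=cv2.resize(sd,(320,240)); cv2.imwrite("pics/mid.png",c)
E
```

```text
time: 11.2
tool_pos: [642.4, 23.8, 230.5]
tcp_rot: [0.226, 0.67, -0.226, 0.67]
wrist_force: [0.2, -0.1, -4.9]
opening: -0.002
grasp_force: 2.4
[-0.71  0.95  0.08  2.4   1.84  1.56 -1.78]
```

View pics/mid.png

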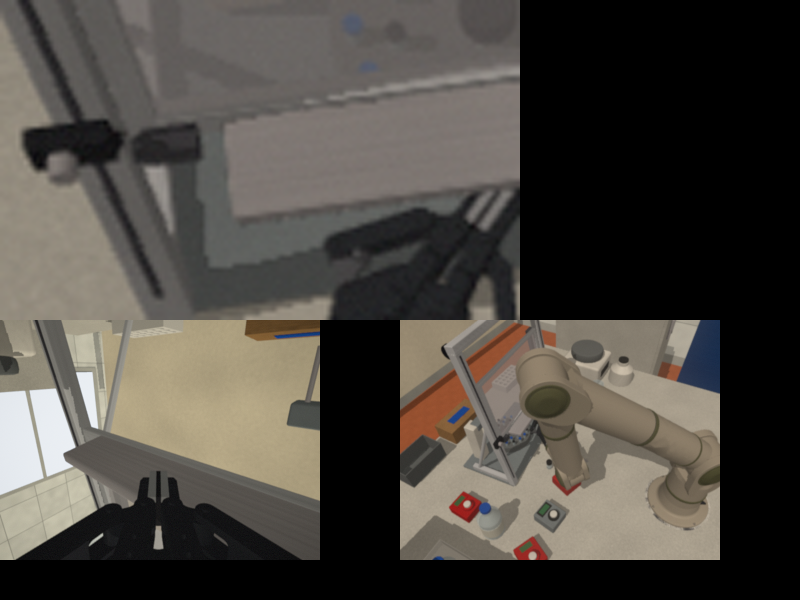

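The mid-push picture shows the pointer nearly level with the clip: at the top-crop, pointer (165,145), clip (85,140). The side camera now sees both, so I'll enlarge that.

Run:
```python
import cv2,numpy as np
t=cv2.imread("pics/m_top.png")[158:198,170:230]; sd=cv2.imread("pics/m_side.png")[215:275,170:240]
c=np.zeros((560,800,3),np.uint8); c[:267,:400]=cv2.resize(t,(400,267),interpolation=cv2.INTER_CUBIC); c[:343,400:800]=cv2.resize(sd,(400,343),interpolation=cv2.INTER_CUBIC)
c=c[:345]; c=np.clip(c*1.6,0,255).astype(np.uint8); cv2.imwrite("pics/mid2.png",c)
```

```text
(no output)
```

View pics/mid2.png

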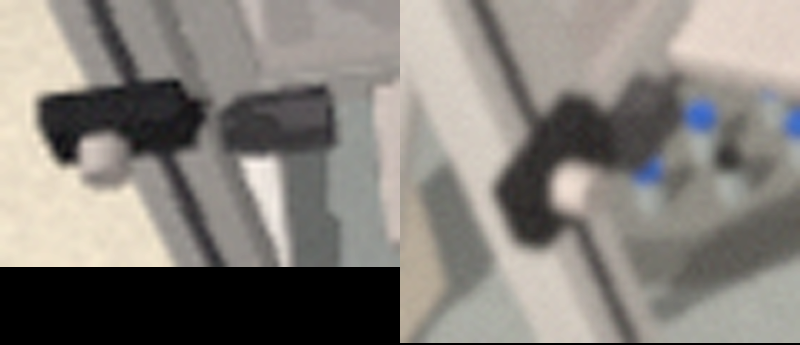

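Run:
```python
from h import *
T=lambda u,v:(170+u/6.667-.4,158+v/6.667-.4); S=lambda u,v:(170+(u-400)/5.714-.4,215+v/5.714-.4)
yaw=.077;c,s=np.cos(yaw),np.sin(yaw); Rz=np.array([[c,-s,0],[s,c,0],[0,0,1]]); a=.17
A=Rz@np.array([[np.cos(a),0,np.sin(a)],[0,1,0],[-np.sin(a),0,np.cos(a)]])  # cols x,y,z(travel)
X={}
for k,t,sd in[("clip body",T(125,118),S(553,165)),("clip tip",T(207,112),S(610,128)),("ptr body",T(277,120),S(645,120)),("ptr tip",T(221,119),S(614,130)),("lipL front top",None,None)]:
    if t: x,e=tri([ray("top",t),ray("side",sd)]); X[k]=x; print(k,x.round(1),"err",round(e,1),"window axes",(A.T@x).round(1))
b=X["clip tip"]
for n in("top","side"):
    p0=np.array(proj(n,b)); print(n,"px/10mm: travel",(np.array(proj(n,b+10*A[:,2]))-p0).round(2),"y",(np.array(proj(n,b+10*A[:,1]))-p0).round(2),"x",(np.array(proj(n,b+10*A[:,0]))-p0).round(2))
```

```text
clip body [659.7 252.  270.8] err 0.6 window axes [621.6 200.5 381.5]
clip tip [660.  226.7 263.6] err 2.8 window axes [621.1 175.3 374.1]
ptr body [661.8 207.6 246.8] err 2.0 window axes [624.3 156.1 357.6]
ptr tip [660.  223.6 258.9] err 1.1 window axes [621.7 172.2 369.4]
top px/10mm: travel [-0.93 -2.16] y [-4.75  0.65] x [-0.35 -4.23]
side px/10mm: travel [-1.63 -3.83] y [-2.83  3.82] x [-4.52 -0.99]
```

```bash
cat >> plan.py <<'E'
def camtool():
    from station import env
    s=env.read_state(); T=np.eye(4);T[:3,:3]=R.from_quat(s['tcp_rot']).as_matrix();T[:3,3]=s['tool_pos']; c=env.get_calibration("wrist")
    return np.linalg.inv(T)@np.array(c["extrinsics"]),c
E
python3 - <<'E'
from plan import *; from station import env; from h import proj
M,c=camtool(); print(M.round(2).tolist(),c["fx"],c["cx"],c["cy"])
s=env.read_state(); q0=np.array(s['joints']); x0=np.array(s['tool_pos']); r0=R.from_quat(s['tcp_rot'])
clip=np.array([660,226,262.])
print("now clip px",proj("w",clip,env.get_calibration("wrist")))
for yaw in(-.65,-.5,-.4,-.3):
  for pit in(0,-.3):
   for x in([550,100,230],[540,160,250],[580,180,260]):
    r=Rt(yaw,pit)*R.from_euler('z',np.pi); q,e,a=ik(np.array(x,float),r,q0); T=np.eye(4);T[:3,:3]=r.as_matrix();T[:3,3]=x
    d=dict(c);d["extrinsics"]=T@M; p=proj("w",clip,d); dep=np.linalg.norm(d["extrinsics"][:3,3]-clip)
    if e<1 and 20<p[0]<620 and 20<p[1]<460: print(yaw,pit,x,np.round(p,0),dep.round(0),q.round(2))
E
```

```text
[[0.0, -0.94, -0.33, 86.4], [1.0, 0.0, 0.0, 1.06], [-0.0, -0.33, 0.94, -141.67], [0.0, 0.0, 0.0, 1.0]] 403.8595886407465 316.4458110518317 238.84057575761375
now clip px [np.float64(1300.1757735756864), np.float64(818.8880813440053)]
-0.65 0 [540, 160, 250] [545. 291.] 253.0 [-1.02  0.95 -0.07  2.36  1.43  1.6  -1.74]
-0.65 0 [580, 180, 260] [488. 291.] 215.0 [-0.97  0.92 -0.06  2.26  1.48  1.61 -1.61]
-0.65 -0.3 [540, 160, 250] [546. 323.] 255.0 [-0.9   0.72 -0.19  2.34  1.44  1.4  -1.5 ]
-0.65 -0.3 [580, 180, 260] [487. 312.] 218.0 [-0.86  0.71 -0.17  2.24  1.47  1.4  -1.38]
-0.5 0 [540, 160, 250] [512. 277.] 263.0 [-1.04  0.97 -0.06  2.48  1.56  1.62 -1.88]
-0.5 0 [580, 180, 260] [467. 280.] 223.0 [-0.99  0.93 -0.04  2.38  1.62  1.61 -1.74]
-0.5 -0.3 [540, 160, 250] [512. 315.] 266.0 [-0.92  0.72 -0.17  2.45  1.6   1.38 -1.59]
-0.5 -0.3 [580, 180, 260] [465. 307.] 227.0 [-0.87  0.69 -0.15  2.36  1.63  1.36 -1.47]
-0.4 0 [580, 180, 260] [452. 274.] 228.0 [-0.98  0.95 -0.03  2.46  1.73  1.64 -1.83]
-0.4 -0.3 [540, 160, 250] [490. 311.] 273.0 [-0.92  0.72 -0.16  2.53  1.72  1.39 -1.66]
-0.4 -0.3 [580, 180, 260] [450. 304.] 232.0 [-0.87  0.69 -0.14  2.43  1.75  1.35 -1.53]
-0.3 0 [580, 180, 260] [437. 269.] 233.0 [-0.86  0.99 -0.2   2.53  1.8   1.83 -1.88]
-0.3 -0.3 [580, 180, 260] [435. 302.] 237.0 [-0.86  0.69 -0.13  2.5   1.89  1.36 -1.59]
```

```bash
python3 -m pendant '[[0,[0.004,0,0],[0,0,0]],[0,[0.008,-0.001,-0.001],[0,0,0]],[0,[0.01,-0.006,-0.008],[0,0,0]],[0,[0.01,-0.013,-0.015],[0,0,0]],[0,[0.01,-0.02,-0.023],[0,0,0]],[0,[0.01,-0.028,-0.033],[0,0,0]],[0,[0.01,-0.036,-0.042],[0,0,0]],[0,[0.01,-0.04,-0.047],[0,0,0]]]'
python3 - <<'E'
from plan import *; from station import env; from h import proj
M,c=camtool(); s=env.read_state(); q=np.array(s['joints']); print(q.round(2))
x=[570,170,350]; yaw,pit=-.5,-.3
plan(q,np.array(s['tool_pos']),R.from_quat(s['tcp_rot']),[(x,yaw,pit)])
r=Rt(yaw,pit)*R.from_euler('z',np.pi); T=np.eye(4);T[:3,:3]=r.as_matrix();T[:3,3]=x
d=dict(c);d["extrinsics"]=T@M; print(proj("w",[660,226,262],d),proj("w",[660,206,262],d),proj("w",[650,206,232],d),d["extrinsics"][:3,3])
E
```

```text
time: 12.35
tool_pos: [580.0, 20.5, 220.1]
tcp_rot: [0.226, 0.67, -0.226, 0.67]
wrist_force: [-0.3, -0.4, -0.5]
opening: -0.002
grasp_force: 0.0
[-0.76  1.    0.03  2.52  1.74  1.61 -1.95]
-> [570. 170. 350.] -0.5 -0.3 shift [-0.13   0.113 -0.099] turn [-8.5 17.1 -1.3] |turn| 19.0 dist 198.0
   q [-0.87  0.5  -0.16  2.34  1.56  1.34 -1.24] err 0.0 maxspeed 0.81 wrist [263. 338. 458.]
[np.float64(490.572863924166), np.float64(134.8741682350605)] [np.float64(450.93181716128504), np.float64(138.73971047372342)] [np.float64(448.0885125689875), np.float64(77.30166371627422)] [429.32554948 248.05681391 309.30110322]
```

```bash
python3 -m pendant '[[0,[-0.016,0.014,-0.012],[-1,2.1,-0.2]],[0,[-0.033,0.028,-0.025],[-2.1,4.3,-0.3]],[0,[-0.049,0.042,-0.037],[-3.2,6.4,-0.5]],[0,[-0.065,0.056,-0.05],[-4.3,8.6,-0.6]],[0,[-0.081,0.07,-0.062],[-5.3,10.7,-0.8]],[0,[-0.098,0.085,-0.074],[-6.4,12.8,-1]],[0,[-0.114,0.099,-0.087],[-7.5,15,-1.1]],[0,[-0.13,0.113,-0.099],[-8.5,17.1,-1.3]]]'
python3 - <<'E'
from plan import *; from h import *
s=env.read_state(); print(np.round(s['joints'],2)); c=env.get_calibration("wrist")
im=env.read_camera("wrist")[:,:,::-1]; cv2.imwrite("pics/w1.png",im); np.save("w1.npy",np.array(c["extrinsics"]))
o=np.array(proj("w",[660,216,257],c)); print(o)
u,v=int(o[0]),int(o[1]); u0,v0=max(0,min(u-100,440)),max(0,v-75); print(u0,v0)
cv2.imwrite("pics/w1c.png",cv2.resize(im[v0:v0+150,u0:u0+200],(800,600),interpolation=cv2.INTER_CUBIC))
E
```

```text
time: 13.35
tool_pos: [570.0, 170.5, 350.9]
tcp_rot: [0.2, 0.78, -0.147, 0.575]
wrist_force: [0.6, -0.9, -0.5]
opening: 0.001
grasp_force: 0.0
[-0.89  0.46 -0.09  2.34  1.57  1.29 -1.21]
[470.50201809 125.17858621]
370 50
```

View pics/w1c.png

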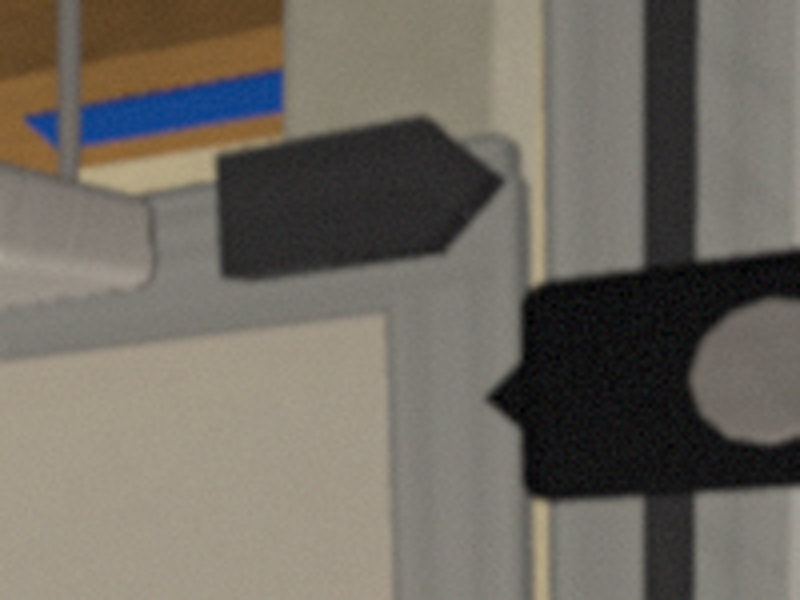

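The wrist view is inverted, so image-down is up. It shows the pointer tip at full (495.8,95.5) and the clip tip at (492,149.3), so the window is still well below the mark.

Run:
```python
from h import *
c=env.get_calibration("wrist"); F=lambda u,v:(370+u/4-.4,50+v/4-.4)
yaw=.077;cc,s=np.cos(yaw),np.sin(yaw); Rz=np.array([[cc,-s,0],[s,cc,0],[0,0,1]]); a=.17
A=Rz@np.array([[np.cos(a),0,np.sin(a)],[0,1,0],[-np.sin(a),0,np.cos(a)]])
def hit(p,xw):
    o,d=ray("w",F(*p),c); o=A.T@o;d=A.T@d; return o+d*(xw-o[0])/d[0]
for xw in(610,615,620,625,630):
    P,K=hit((503,182),xw),hit((488,397),xw)
    print(xw,"ptr",P.round(1),"clip",K.round(1),"dz",round(K[2]-P[2],2),"| ptr h",(hit((222,277),xw)-hit((220,157),xw)).round(1),"clip h",(hit((530,495),xw)-hit((530,290),xw)).round(1))
```

```text
610 ptr [610.  181.8 358.4] clip [610.  179.6 383.8] dz 25.37 | ptr h [ 0.  -0.5 15.3] clip h [ 0.  -0.3 24.7]
615 ptr [615.  181.  357.8] clip [615.  178.8 383.8] dz 25.95 | ptr h [ 0.  -0.5 15.6] clip h [ 0.  -0.4 25.3]
620 ptr [620.  180.2 357.2] clip [620.  178.  383.8] dz 26.52 | ptr h [ 0.  -0.5 16. ] clip h [ 0.  -0.4 25.8]
625 ptr [625.  179.4 356.7] clip [625.  177.1 383.7] dz 27.09 | ptr h [ 0.  -0.5 16.3] clip h [ 0.  -0.4 26.4]
630 ptr [630.  178.7 356.1] clip [630.  176.3 383.7] dz 27.67 | ptr h [ 0.  -0.5 16.7] clip h [ 0.  -0.4 27. ]
```

Run:
```python
from plan import *; from station import env
s=env.read_state(); q=np.array(s['joints'])
plan(q,np.array(s['tool_pos']),R.from_quat(s['tcp_rot']),[((583,20.5,219),-.65,0),((642,23.8,222),-.65,0),((646.9,24.2,256.5),-.65,0)])
```

```text
-> [583.   20.5 219. ] -0.65 0 shift [ 0.103 -0.128  0.12 ] turn [  8.7 -17.3   1. ] |turn| 19.0 dist 203.0
   q [-0.81  1.07  0.06  2.52  1.71  1.58 -2.02] err 0.0 maxspeed 1.31 wrist [291. 242. 219.]
-> [642.   23.8 222. ] -0.65 0 shift [-0.003  0.038  0.045] turn [0. 0. 0.] |turn| 0.0 dist 59.0
   q [-0.75  1.02  0.1   2.4   1.81  1.55 -1.86] err 0.0 maxspeed 0.17 wrist [350. 246. 222.]
-> [646.9  24.2 256.5] -0.65 0 shift [-0.035  0.003  0.004] turn [0. 0. 0.] |turn| 0.0 dist 35.0
   q [-0.75  0.94  0.11  2.4   1.82  1.53 -1.78] err 0.0 maxspeed 0.08 wrist [355. 246. 256.]
```

```bash
python3 -m pendant '[[0,[0.013,-0.016,0.015],[1.1,-2.2,0.1]],[0,[0.026,-0.032,0.03],[2.2,-4.3,0.2]],[0,[0.039,-0.048,0.045],[3.3,-6.5,0.4]],[0,[0.052,-0.064,0.06],[4.4,-8.7,0.5]],[0,[0.064,-0.08,0.075],[5.4,-10.8,0.6]],[0,[0.077,-0.096,0.09],[6.5,-13,0.8]],[0,[0.09,-0.112,0.105],[7.6,-15.1,0.9]],[0,[0.103,-0.128,0.12],[8.7,-17.3,1]]]' && python3 -m pendant '[[0,[0,0.006,0.007],[0,0,0]],[0,[0,0.012,0.014],[0,0,0]],[0,[0,0.018,0.021],[0,0,0]],[0,[0,0.024,0.028],[0,0,0]],[0,[0,0.03,0.035],[0,0,0]],[0,[0,0.035,0.041],[0,0,0]],[0,[-0.001,0.038,0.045],[0,0,0]],[0,[-0.003,0.038,0.045],[0,0,0]]]'
```

```text
time: 14.4
tool_pos: [582.7, 16.9, 215.7]
tcp_rot: [0.225, 0.669, -0.229, 0.671]
wrist_force: [1.2, 0.2, -1.0]
opening: 0.003
grasp_force: 0.0
time: 15.4
tool_pos: [641.8, 20.2, 219.4]
tcp_rot: [0.225, 0.669, -0.229, 0.67]
wrist_force: [0.2, -0.6, 0.1]
opening: -0.0
grasp_force: 0.0
```

```bash
python3 -m pendant '[[0,[-0.005,0.001,0.001],[0,0,0]],[0,[-0.01,0.001,0.001],[0,0,0]],[0,[-0.015,0.002,0.002],[0,0,0]],[0,[-0.021,0.002,0.003],[0,0,0]],[0,[-0.027,0.003,0.004],[0,0,0]],[0,[-0.032,0.004,0.004],[0,0,0]],[0,[-0.035,0.004,0.005],[0,0,0]],[0,[-0.0368,0.004,0.005],[0,0,0]]]' && python3 -m pendant '[[0,[0.002,0,0],[0,0,0]],[0,[0.006,-0.001,-0.001],[0,0,0]],[0,[0.01,-0.006,-0.008],[0,0,0]],[0,[0.01,-0.013,-0.015],[0,0,0]],[0,[0.01,-0.02,-0.023],[0,0,0]],[0,[0.01,-0.028,-0.033],[0,0,0]],[0,[0.01,-0.036,-0.042],[0,0,0]],[0,[0.01,-0.04,-0.047],[0,0,0]]]'
python3 - <<'E'
from plan import *; from station import env
s=env.read_state(); q=np.array(s['joints'])
plan(q,np.array(s['tool_pos']),R.from_quat(s['tcp_rot']),[((570,170,365),-.5,-.3)])
E
```

```text
time: 16.4
tool_pos: [648.3, 20.8, 256.3]
tcp_rot: [0.225, 0.669, -0.229, 0.67]
wrist_force: [0.2, 1.2, -5.0]
opening: 0.004
grasp_force: 2.4
time: 17.4
tool_pos: [585.7, 17.5, 246.2]
tcp_rot: [0.225, 0.669, -0.229, 0.67]
wrist_force: [-0.5, -0.2, -0.2]
opening: -0.002
grasp_force: 0.0
-> [570. 170. 365.] -0.5 -0.3 shift [-0.12   0.111 -0.105] turn [-8.8 17.3 -1. ] |turn| 19.0 dist 194.0
   q [-0.88  0.46 -0.14  2.32  1.55  1.33 -1.2 ] err 0.0 maxspeed 0.78 wrist [263. 338. 473.]
```

```bash
python3 -m pendant '[[0,[-0.016,0.014,-0.013],[-1,2.1,-0.1]],[0,[-0.032,0.028,-0.026],[-2.1,4.3,-0.2]],[0,[-0.048,0.042,-0.04],[-3.2,6.4,-0.4]],[0,[-0.064,0.056,-0.053],[-4.3,8.6,-0.5]],[0,[-0.08,0.07,-0.066],[-5.4,10.7,-0.6]],[0,[-0.095,0.084,-0.08],[-6.6,12.9,-0.8]],[0,[-0.11,0.1,-0.095],[-7.7,15.1,-0.9]],[0,[-0.12,0.111,-0.105],[-8.8,17.3,-1]]]'
python3 - <<'E'
from plan import *; from h import *
c=env.get_calibration("wrist")
im=env.read_camera("wrist")[:,:,::-1]; cv2.imwrite("pics/w2.png",im)
o=np.array(proj("w",[665,224,266],c)); u0,v0=int(min(max(0,o[0]-80),480)),int(max(0,o[1]-60)); print(o,u0,v0)
cv2.imwrite("pics/w2c.png",cv2.resize(im[v0:v0+120,u0:u0+160],(800,600),interpolation=cv2.INTER_CUBIC))
E
```

```text
time: 18.4
tool_pos: [570.2, 170.9, 366.1]
tcp_rot: [0.199, 0.78, -0.146, 0.575]
wrist_force: [-0.1, -0.3, -0.1]
opening: 0.0
grasp_force: 0.0
[486.34020357 113.67421651] 406 53
```

View pics/w2c.png

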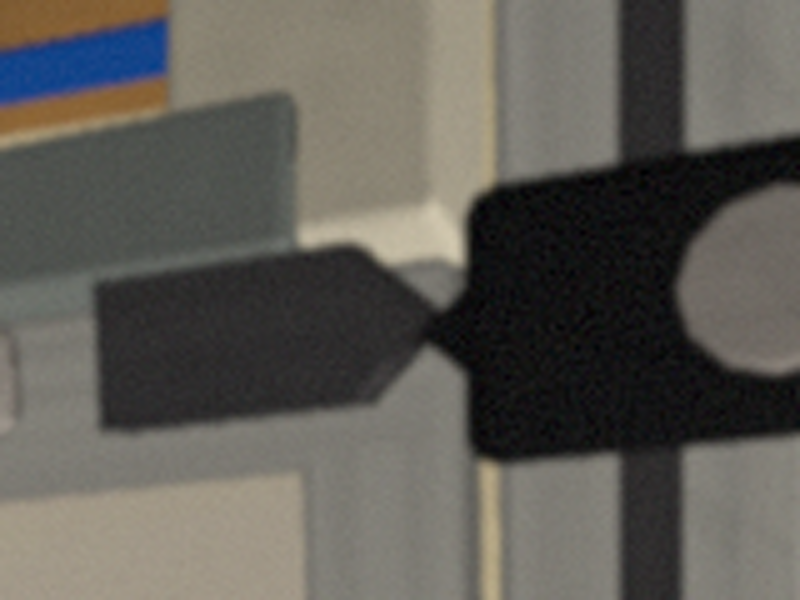

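Run:
```python
from h import *
yaw=.077;cc,s=np.cos(yaw),np.sin(yaw); Rz=np.array([[cc,-s,0],[s,cc,0],[0,0,1]]); a=.17
A=Rz@np.array([[np.cos(a),0,np.sin(a)],[0,1,0],[-np.sin(a),0,np.cos(a)]])
c=env.get_calibration("wrist"); F=lambda u,v:(406+u/5-.4,53+v/5-.4)
def hit(p,xw):
    o,d=ray("w",F(*p),c); o=A.T@o;d=A.T@d; return o+d*(xw-o[0])/d[0]
for xw in(610,620,630,640): print(xw,"ptr tip",hit((437,318),xw).round(2),"mid of bevels",hit(((365+378)/2,(250+402)/2),xw).round(2),"mid of left edge",hit((100,358),xw).round(2),"clip tip",hit((424,329),xw).round(2),"clip edge mid",hit((472,(192+455)/2),xw).round(2),"screw",hit((775,278),xw).round(2))
```

```text
610 ptr tip [610.   179.8  382.09] mid of bevels [610.   173.66 381.98] mid of left edge [610.   145.91 381.37] clip tip [610.   178.58 382.98] clip edge mid [610.   182.99 383.08] screw [610.   208.55 382.72]
620 ptr tip [620.   178.19 381.35] mid of bevels [620.   171.78 381.24] mid of left edge [620.   142.79 380.59] clip tip [620.   176.92 382.28] clip edge mid [620.   181.52 382.38] screw [620.   208.23 382.01]
630 ptr tip [630.   176.59 380.61] mid of bevels [630.   169.9  380.49] mid of left edge [630.   139.67 379.82] clip tip [630.   175.26 381.58] clip edge mid [630.   180.06 381.69] screw [630.   207.91 381.29]
640 ptr tip [640.   174.98 379.87] mid of bevels [640.   168.02 379.75] mid of left edge [640.   136.55 379.05] clip tip [640.   173.6  380.87] clip edge mid [640.   178.59 380.99] screw [640.   207.59 380.58]
```

The second look shows the clip tip at crop (424,329) and the pointer tip at (437,318). The pointer is still 1 to 1.8 mm low. A final small push of 1.5 mm follows.

Run:
```python
from plan import *; from station import env
s=env.read_state(); q=np.array(s['joints'])
plan(q,np.array(s['tool_pos']),R.from_quat(s['tcp_rot']),[((586,21,247),-.65,0),((648.3,24,249.5),-.65,0)])
```

```text
-> [586.  21. 247.] -0.65 0 shift [ 0.089 -0.126  0.118] turn [  8.8 -17.3   1.1] |turn| 19.0 dist 194.0
   q [-0.82  1.    0.07  2.52  1.72  1.57 -1.95] err 0.0 maxspeed 1.26 wrist [294. 243. 247.]
-> [648.3  24.  249.5] -0.65 0 shift [-0.003  0.04   0.048] turn [0. 0. 0.] |turn| 0.0 dist 62.0
   q [-0.75  0.95  0.11  2.4   1.82  1.53 -1.79] err 0.0 maxspeed 0.17 wrist [357. 246. 249.]
```

```bash
python3 -m pendant '[[0,[0.011,-0.016,0.015],[1.1,-2.2,0.1]],[0,[0.022,-0.032,0.03],[2.2,-4.3,0.2]],[0,[0.034,-0.048,0.045],[3.3,-6.5,0.4]],[0,[0.045,-0.064,0.06],[4.4,-8.7,0.5]],[0,[0.057,-0.08,0.075],[5.5,-10.8,0.6]],[0,[0.07,-0.1,0.095],[6.6,-13.5,0.8]],[0,[0.089,-0.126,0.118],[8.8,-17.3,1.1]],[0,[0.089,-0.126,0.118],[8.8,-17.3,1.1]]]' && python3 -m pendant '[[0,[0,0.006,0.008],[0,0,0]],[0,[0,0.012,0.015],[0,0,0]],[0,[0,0.018,0.022],[0,0,0]],[0,[0,0.024,0.03],[0,0,0]],[0,[0,0.03,0.037],[0,0,0]],[0,[0,0.036,0.043],[0,0,0]],[0,[0,0.04,0.048],[0,0,0]],[0,[-0.002,0.04,0.048],[0,0,0]]]'; python3 -c "
from station import env
import numpy as np
s=env.read_state();print(np.round(s['tool_pos'],2),np.round(s['tcp_rot'],4))"
```

```text
time: 19.45
tool_pos: [586.0, 16.6, 241.4]
tcp_rot: [0.224, 0.67, -0.232, 0.669]
wrist_force: [0.3, -0.1, 0.6]
opening: -0.002
grasp_force: 0.0
time: 20.45
tool_pos: [648.9, 20.6, 247.3]
tcp_rot: [0.226, 0.669, -0.228, 0.67]
wrist_force: [-0.6, 0.6, -0.3]
opening: -0.0
grasp_force: 0.0
[648.9   20.56 247.31] [ 0.2258  0.669  -0.2285  0.6702]
```

```bash
python3 -m pendant '[[0,[-0.002,0,0],[0,0,0]],[0,[-0.004,0,0],[0,0,0]],[0,[-0.006,0,0],[0,0,0]],[0,[-0.0075,0,0],[0,0,0]],[0,[-0.0085,0,0],[0,0,0]],[0,[-0.0095,0,0],[0,0,0]],[0,[-0.0105,0,0],[0,0,0]],[0,[-0.0105,0,0],[0,0,0]]]' && python3 -m pendant '[[0,[0.002,0,0],[0,0,0]],[0,[0.006,-0.001,-0.001],[0,0,0]],[0,[0.01,-0.006,-0.008],[0,0,0]],[0,[0.01,-0.013,-0.015],[0,0,0]],[0,[0.01,-0.02,-0.023],[0,0,0]],[0,[0.01,-0.028,-0.033],[0,0,0]],[0,[0.01,-0.036,-0.042],[0,0,0]],[0,[0.01,-0.04,-0.047],[0,0,0]]]'
python3 - <<'E'
from plan import *; from station import env
s=env.read_state(); q=np.array(s['joints']); print(q.round(2))
plan(q,np.array(s['tool_pos']),R.from_quat(s['tcp_rot']),[((570,170,365),-.5,-.3),((470,250,300),-1.0,-1.0),((404,315,180),-1.3,-1.5),((404,315,100),-1.3,-1.57)])
E
```

```text
time: 21.45
tool_pos: [648.7, 20.8, 257.4]
tcp_rot: [0.226, 0.67, -0.228, 0.67]
wrist_force: [2.6, -0.4, -5.6]
opening: -0.001
grasp_force: 2.4
time: 22.45
tool_pos: [586.3, 17.6, 247.9]
tcp_rot: [0.225, 0.669, -0.228, 0.67]
wrist_force: [-0.6, 1.1, 0.5]
opening: -0.0
grasp_force: 0.0
[-0.76  0.94  0.04  2.51  1.76  1.6  -1.88]
-> [570. 170. 365.] -0.5 -0.3 shift [-0.118  0.111 -0.105] turn [-8.7 17.3 -1.1] |turn| 19.0 dist 193.0
   q [-0.88  0.46 -0.14  2.32  1.55  1.33 -1.2 ] err 0.0 maxspeed 0.77 wrist [263. 338. 473.]
-> [470. 250. 300.] -1.0 -1.0 shift [ 0.099  0.022 -0.101] turn [23.3 39.3 17.7] |turn| 49.0 dist 144.0
   q [-0.73  0.4  -0.27  1.95  0.68  1.17 -0.82] err 0.0 maxspeed 0.97 wrist [363. 417. 608.]
-> [404. 315. 180.] -1.3 -1.5 shift [ 0.141 -0.02   0.052] turn [ 5.5 28.4 16.5] |turn| 33.0 dist 152.0
   q [-0.53  0.46 -0.37  2.09  0.35  0.69 -0.88] err 0.0 maxspeed 0.58 wrist [397. 340. 545.]
-> [404. 315. 100.] -1.3 -1.57 shift [ 0.006 -0.     0.08 ] turn [ 0.  4. -0.] |turn| 4.0 dist 80.0
   q [-0.52  0.56 -0.33  2.19  0.41  0.45 -0.91] err 0.0 maxspeed 0.24 wrist [404. 315. 466.]
```

```bash
python3 -m pendant '[[0,[-0.016,0.014,-0.013],[-1,2.1,-0.1]],[0,[-0.032,0.028,-0.026],[-2.1,4.3,-0.2]],[0,[-0.048,0.042,-0.04],[-3.2,6.4,-0.4]],[0,[-0.064,0.056,-0.053],[-4.3,8.6,-0.5]],[0,[-0.08,0.07,-0.066],[-5.4,10.7,-0.6]],[0,[-0.095,0.084,-0.08],[-6.6,12.9,-0.8]],[0,[-0.11,0.1,-0.095],[-7.7,15.1,-0.9]],[0,[-0.118,0.111,-0.105],[-8.7,17.3,-1.1]]]'
python3 - <<'E'
from plan import *; from h import *
c=env.get_calibration("wrist")
im=env.read_camera("wrist")[:,:,::-1]; cv2.imwrite("pics/w3.png",im)
o=np.array(proj("w",[665,224,266],c)); u0,v0=int(min(max(0,o[0]-80),480)),int(max(0,o[1]-60)); print(o,u0,v0)
cv2.imwrite("pics/w3c.png",cv2.resize(im[v0:v0+120,u0:u0+160],(800,600),interpolation=cv2.INTER_CUBIC))
s=env.read_state(); q=np.array(s['joints']); print(q.round(2),s['tool_pos'])
plan(q,np.array(s['tool_pos']),R.from_quat(s['tcp_rot']),[((470,250,300),-1.0,-1.0),((404,315,180),-1.3,-1.5)])
E
```

```text
time: 23.45
tool_pos: [570.7, 170.8, 366.1]
tcp_rot: [0.2, 0.78, -0.146, 0.575]
wrist_force: [0.6, 0.1, -0.7]
opening: 0.005
grasp_force: 0.0
[486.83979073 113.40786782] 406 53
[-0.9   0.42 -0.07  2.33  1.56  1.28 -1.16] [570.98713124 172.25176892 367.42228093]
-> [470. 250. 300.] -1.0 -1.0 shift [ 0.102  0.02  -0.1  ] turn [23.5 39.1 17.6] |turn| 49.0 dist 144.0
   q [-0.78  0.39 -0.21  1.96  0.66  1.15 -0.8 ] err 0.0 maxspeed 1.28 wrist [363. 417. 608.]
-> [404. 315. 180.] -1.3 -1.5 shift [ 0.141 -0.02   0.052] turn [ 5.5 28.4 16.5] |turn| 33.0 dist 152.0
   q [-0.58  0.45 -0.32  2.1   0.31  0.68 -0.84] err 0.0 maxspeed 0.57 wrist [397. 340. 545.]
```

View pics/w3c.png

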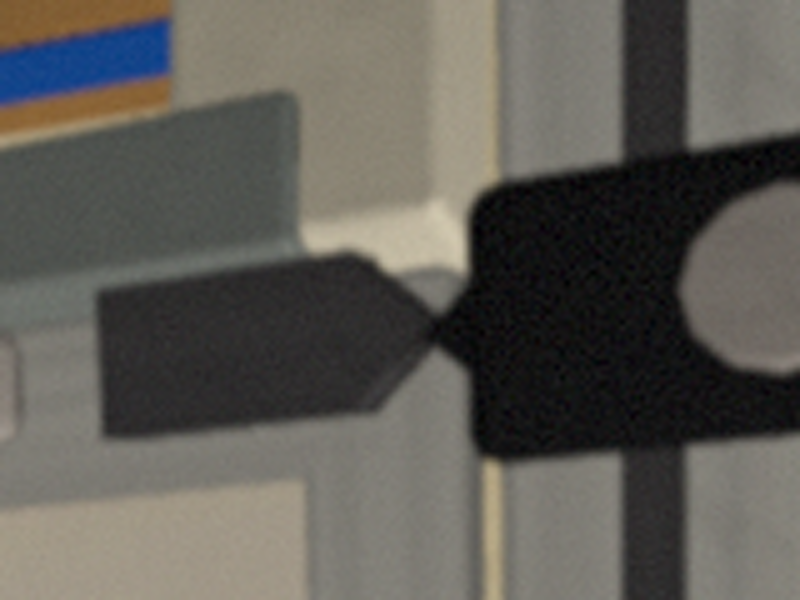

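The pointer and clip tips now meet at crop (433,328), so they are level. Now to the button.

```bash
python3 -m pendant '[[0,[0.013,0.002,-0.013],[2.9,4.9,2.2]],[0,[0.026,0.005,-0.025],[5.9,9.8,4.4]],[0,[0.038,0.008,-0.038],[8.8,14.7,6.6]],[0,[0.051,0.01,-0.05],[11.7,19.5,8.8]],[0,[0.064,0.013,-0.063],[14.7,24.4,11]],[0,[0.077,0.015,-0.075],[17.6,29.3,13.2]],[0,[0.09,0.018,-0.088],[20.6,34.2,15.4]],[0,[0.102,0.02,-0.1],[23.5,39.1,17.6]]]' && python3 -m pendant '[[0,[0.018,-0.003,0.006],[0.7,3.5,2]],[0,[0.035,-0.005,0.013],[1.4,7.1,4.1]],[0,[0.053,-0.008,0.02],[2,10.6,6.2]],[0,[0.07,-0.01,0.026],[2.7,14.2,8.3]],[0,[0.088,-0.013,0.033],[3.4,17.7,10.3]],[0,[0.106,-0.015,0.04],[4.1,21.3,12.4]],[0,[0.123,-0.018,0.046],[4.8,24.8,14.4]],[0,[0.141,-0.02,0.052],[5.5,28.4,16.5]]]'
python3 - <<'E'
from plan import *; from h import *
c=env.get_calibration("wrist"); im=env.read_camera("wrist"); cv2.imwrite("pics/b1.png",im[:,:,::-1])
p=proj("w",[404,315,57.5],c); print("pred",np.round(p,1))
h=cv2.cvtColor(im,cv2.COLOR_RGB2HSV); m=((h[:,:,2]>140)&(h[:,:,1]<60)).astype(np.uint8)
n,l,st,ce=cv2.connectedComponentsWithStats(m)
for i in range(1,n):
    if 150<st[i,4]<20000 and np.hypot(*(ce[i]-p))<130:
        o,d=ray("w",ce[i],c); print(st[i],ce[i].round(1),"at z57.5",(o+d*(57.5-o[2])/d[2]).round(1))
print("V at pred",h[int(np.clip(p[1],0,479)),int(np.clip(p[0],0,639))])
s=env.read_state(); q=np.array(s['joints']); print(q.round(2),s['tool_pos'])
plan(q,np.array(s['tool_pos']),R.from_quat(s['tcp_rot']),[((404,315,80),-1.3,-1.57)])
E
```

```text
time: 24.5
tool_pos: [469.6, 247.6, 296.5]
tcp_rot: [0.462, 0.841, -0.138, 0.246]
wrist_force: [0.7, 0.6, -0.3]
opening: 0.001
grasp_force: 0.0
time: 25.5
tool_pos: [404.0, 312.2, 176.0]
tcp_rot: [0.608, 0.793, -0.024, 0.029]
wrist_force: [0.0, -0.5, -0.2]
opening: 0.004
grasp_force: 0.0
pred [316.4 214.5]
[ 302  195   42   42 1341] [322.3 216.1] at z57.5 [408.1 314.9  57.5]
V at pred [ 24  38 201]
[-0.6   0.45 -0.28  2.11  0.29  0.67 -0.83] [403.26450357 311.46427973 174.58673392]
-> [404. 315.  80.] -1.3 -1.57 shift [0.01  0.002 0.094] turn [-0.4  4.2 -0.5] |turn| 4.0 dist 95.0
   q [-0.59  0.58 -0.24  2.21  0.36  0.39 -0.85] err 0.0 maxspeed 0.29 wrist [404. 315. 446.]
```

```bash
python3 -m pendant '[[0,[0.002,0.001,0.014],[0,0.6,0]],[0,[0.004,0.002,0.028],[-0.1,1.2,-0.1]],[0,[0.005,0.003,0.042],[-0.2,1.8,-0.2]],[0,[0.006,0.003,0.056],[-0.2,2.4,-0.3]],[0,[0.007,0.004,0.07],[-0.3,3,-0.3]],[0,[0.008,0.004,0.082],[-0.3,3.5,-0.4]],[0,[0.009,0.0045,0.09],[-0.4,4.2,-0.5]],[0,[0.009,0.0045,0.094],[-0.4,4.2,-0.5]]]'
```

```text
time: 26.55
tool_pos: [408.6, 315.6, 82.3]
tcp_rot: [0.603, 0.797, 0.001, 0.002]
wrist_force: [0.1, 0.5, -0.1]
opening: 0.001
grasp_force: 0.0
```

```bash
python3 -m pendant '[[0,[0,0,0.004],[0,0,0]],[0,[0,0,0.008],[0,0,0]],[0,[0,0,0.012],[0,0,0]],[0,[0,0,0.015],[0,0,0]],[0,[0,0,0.017],[0,0,0]],[0,[0,0,0.019],[0,0,0]],[0,[0,0,0.021],[0,0,0]],[0,[0,0,0.022],[0,0,0]]]'
```

```text
time: 27.55
tool_pos: [408.8, 316.1, 60.9]
tcp_rot: [0.603, 0.798, 0.002, 0.002]
wrist_force: [-2.3, -0.8, 15.3]
opening: -0.003
grasp_force: 7.8
```

```bash
python3 -m pendant '[[0,[0,0,0.001],[0,0,0]],[0,[0,0,0.002],[0,0,0]],[0,[0,0,0.002],[0,0,0]],[0,[0,0,0.001],[0,0,0]],[0,[0,0,-0.001],[0,0,0]],[0,[0,0,-0.002],[0,0,0]],[0,[0,0,-0.003],[0,0,0]],[0,[0,0,-0.003],[0,0,0]]]'
```

```text
time: 28.55
tool_pos: [408.7, 316.1, 63.7]
tcp_rot: [0.603, 0.798, 0.001, 0.002]
wrist_force: [-1.6, 0.2, 2.8]
opening: -0.004
grasp_force: 1.6
```

At 63.7 mm the force is 2.8 N, which is spring-like. The 15 N at 60.9 mm was therefore the bottom stop, so the button was fully down. Releasing and retreating.

```bash
python3 -m pendant '[[0,[0,0,-0.004],[0,0,0]],[0,[0,0,-0.012],[0,0,0]],[0,[0,0,-0.025],[0,0,0]],[0,[0,0,-0.04],[0,0,0]],[0,[0,0,-0.06],[0,0,0]],[0,[0,0,-0.08],[0,0,0]],[0,[0,0,-0.1],[0,0,0]],[0,[0,0,-0.1],[0,0,0]]]' && python3 -m pendant '[[0,[0,0,0],[0,0,0]],[0,[0,0,0],[0,0,0]],[0,[0,0,0],[0,0,0]],[0,[0,0,0],[0,0,0]],[0,[0,0,0],[0,0,0]],[0,[0,0,0],[0,0,0]],[0,[0,0,0],[0,0,0]],[0,[0,0,0],[0,0,0]]]'
python3 - <<'E'
from h import *
# sash unchanged? vials unchanged? compare top view to the mid-run one around clip and vials
a=env.read_camera("top")[:,:,::-1]; b=cv2.imread("pics/top0.png"); cv2.imwrite("pics/end.png",a)
for n,(u,v) in dict(vialB=(349,230),tip=(451,309),jar=(489,187),beaker=(503,230),solv=(110,225)).items():
    print(n,np.abs(a[v-15:v+15,u-15:u+15].astype(int)-b[v-15:v+15,u-15:u+15]).mean().round(1))
print(env.finish_job())
E
```

```text
time: 29.55
tool_pos: [409.0, 316.6, 165.8]
tcp_rot: [0.603, 0.797, 0.003, 0.003]
wrist_force: [0.1, -0.3, -1.1]
opening: 0.002
grasp_force: 0.0
time: 30.55
tool_pos: [408.2, 316.1, 163.8]
tcp_rot: [0.603, 0.798, 0.002, 0.002]
wrist_force: [-0.1, 0.4, -0.2]
opening: -0.002
grasp_force: 0.0
vialB 10.4
tip 9.3
jar 9.2
beaker 8.4
solv 7.0
the job is handed in; nothing more can be done
None
```

The job is handed in at about 31 s: the shield stands with its pointer level with the clip (checked in a close-up before the button press), the button was pressed to its stop and released, and I touched no loose objects as far as I could see.

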